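# Heft the sample tins and stack them in the transport rack, heaviest at the bottom

### The job

The three sealed sample tins look alike but weigh different amounts, which hefting will tell. Stack all three upright between the posts of the transport rack, lids up: put the heaviest in first, at the bottom, then the next heaviest on it and the lightest on top, each centred on the one below, leaving each tin on the bench until its turn to go in. Set the tins down rather than dropping them, let go, and leave the bottle, the dishes and the slide box where they stand.

Things in the scene. Friction and masses are not known exactly. Their poses are not given: they have to be found in the camera images.
- tin_a: one of three tins alike outside: sealed aluminium cylinder, paper band, green screw lid, 60 mm diameter, 45 mm high, rigid, straight sides, flat top and bottom to stack; upright on the bench at the start. Origin: centre of its underside, z up through the lid. Hidden weight anywhere from 150 to 750 g, drawn anew each time, unrelated to name, look or place
- tin_b: one of three tins alike outside: sealed aluminium cylinder, paper band, green screw lid, 60 mm diameter, 45 mm high, rigid, straight sides, flat top and bottom to stack; upright on the bench at the start. Origin: centre of its underside, z up through the lid. Hidden weight anywhere from 150 to 750 g, drawn anew each time, unrelated to name, look or place
- tin_c: one of three tins alike outside: sealed aluminium cylinder, paper band, green screw lid, 60 mm diameter, 45 mm high, rigid, straight sides, flat top and bottom to stack; upright on the bench at the start. Origin: centre of its underside, z up through the lid. Hidden weight anywhere from 150 to 750 g, drawn anew each time, unrelated to name, look or place
- rack: transport rack, fixed to the bench: grey plate 110 x 110 x 7 mm, round rubber pad in the middle, four upright steel posts of 8 mm diameter with blue conical tips, tops 72 mm above the bench, at x = +-28.5, y = +-28.5 mm; a tin between them has 6 mm play all round. Origin: centre of the plate's underside, z up, x and y along the plate's edges
- rack_floor (a point): centre of the rubber pad's top (66 mm diameter), where the bottom tin stands, 10 mm above the bench; axes as the rack's. Between neighbouring posts is a free gap of 49 mm on each side: fingers that close along the rack's x or y axis go down between the posts, along a diagonal they hit them. Three stacked tins reach 145 mm above the bench
- amber_bottle: bystander: loose amber glass bottle with black cap, 48 mm diameter, 115 mm high, upright; origin at the centre of its underside
- dishes: bystander: stack of three small clear culture dishes, 56 mm diameter, 45 mm high in all, in one piece; origin at the centre of its underside
- slide_box: bystander: loose blue and white slide box, 41 (x) x 89 (y) mm, 33 mm high; origin at the centre of its underside
Things that resemble listed ones, but are neither listed nor needed, are in the scene too. What is shaped like the tin_b but purple is not meant. What is shaped like the tin_a but orange is not meant.

How it is judged:
On the way, in this order (a step that is already met when the one before it is completed fails the run):
1. the heaviest tin (a difference under 30 g is let pass, one over 90 g never) stands alone in the rack on its rubber pad, let go, while the other two stand outside the rack (linear speed of each of tin_a, tin_b, tin_c below 0.03 m/s and contact force between the fingers and tin_a below 0.1 N and contact force between the fingers and tin_b below 0.1 N and contact force between the fingers and tin_c below 0.1 N and contact force between the fingers and rack below 0.1 N and angle between each of tin_a, tin_b, tin_c's own z axis and vertical below 0.1 rad and ((horizontal distance between tin_a and rack_floor below 0.009 m and horizontal distance between each of tin_b, tin_c and rack_floor above 0.06 m) or (horizontal distance between tin_b and rack_floor below 0.009 m and horizontal distance between each of tin_a, tin_c and rack_floor above 0.06 m) or (horizontal distance between tin_c and rack_floor below 0.009 m and horizontal distance between each of tin_a, tin_b and rack_floor above 0.06 m)) and contact force between each of tin_a, tin_b, tin_c and anything else above 1 N and (contact force between rack and anything else above 1.9 N or contact force between each of tin_a, tin_b, tin_c and anything else below 2.2 N) and (contact force between rack and anything else above 2.5 N or contact force between each of tin_a, tin_b, tin_c and anything else below 2.8 N) and (contact force between rack and anything else above 3.1 N or contact force between each of tin_a, tin_b, tin_c and anything else below 3.4 N) and (contact force between rack and anything else above 3.7 N or contact force between each of tin_a, tin_b, tin_c and anything else below 4 N) and (contact force between rack and anything else above 4.3 N or contact force between each of tin_a, tin_b, tin_c and anything else below 4.6 N) and (contact force between rack and anything else above 4.9 N or contact force between each of tin_a, tin_b, tin_c and anything else below 5.2 N) and (contact force between rack and anything else above 5.5 N or contact force between each of tin_a, tin_b, tin_c and anything else below 5.8 N) and (contact force between rack and anything else above 6.1 N or contact force between each of tin_a, tin_b, tin_c and anything else below 6.4 N) and (contact force between rack and anything else above 6.7 N or contact force between each of tin_a, tin_b, tin_c and anything else below 7 N)), for 0.2 s.
2. the heavier of the other two (a difference under 30 g is let pass, one over 90 g never) stands on it, let go, while the last tin stands outside the rack (linear speed of each of tin_a, tin_b, tin_c below 0.03 m/s and contact force between the fingers and tin_a below 0.1 N and contact force between the fingers and tin_b below 0.1 N and contact force between the fingers and tin_c below 0.1 N and contact force between the fingers and rack below 0.1 N and angle between each of tin_a, tin_b, tin_c's own z axis and vertical below 0.1 rad and ((horizontal distance between each of tin_a, tin_b and rack_floor below 0.014 m and horizontal distance between tin_c and rack_floor above 0.06 m) or (horizontal distance between each of tin_a, tin_c and rack_floor below 0.014 m and horizontal distance between tin_b and rack_floor above 0.06 m) or (horizontal distance between each of tin_b, tin_c and rack_floor below 0.014 m and horizontal distance between tin_a and rack_floor above 0.06 m)) and contact force between each of tin_a, tin_b, tin_c and anything else above 1 N and (contact force between tin_a and tin_b above 1.9 N or contact force between any of tin_a, tin_b and tin_c above 1.9 N or ((contact force between tin_a and anything else below 2.2 N or horizontal distance between tin_a and rack_floor below 0.06 m) and (contact force between tin_b and anything else below 2.2 N or horizontal distance between tin_b and rack_floor below 0.06 m) and (contact force between tin_c and anything else below 2.2 N or horizontal distance between tin_c and rack_floor below 0.06 m))) and (contact force between tin_a and tin_b above 2.5 N or contact force between any of tin_a, tin_b and tin_c above 2.5 N or ((contact force between tin_a and anything else below 2.8 N or horizontal distance between tin_a and rack_floor below 0.06 m) and (contact force between tin_b and anything else below 2.8 N or horizontal distance between tin_b and rack_floor below 0.06 m) and (contact force between tin_c and anything else below 2.8 N or horizontal distance between tin_c and rack_floor below 0.06 m))) and (contact force between tin_a and tin_b above 3.1 N or contact force between any of tin_a, tin_b and tin_c above 3.1 N or ((contact force between tin_a and anything else below 3.4 N or horizontal distance between tin_a and rack_floor below 0.06 m) and (contact force between tin_b and anything else below 3.4 N or horizontal distance between tin_b and rack_floor below 0.06 m) and (contact force between tin_c and anything else below 3.4 N or horizontal distance between tin_c and rack_floor below 0.06 m))) and (contact force between tin_a and tin_b above 3.7 N or contact force between any of tin_a, tin_b and tin_c above 3.7 N or ((contact force between tin_a and anything else below 4 N or horizontal distance between tin_a and rack_floor below 0.06 m) and (contact force between tin_b and anything else below 4 N or horizontal distance between tin_b and rack_floor below 0.06 m) and (contact force between tin_c and anything else below 4 N or horizontal distance between tin_c and rack_floor below 0.06 m))) and (contact force between tin_a and tin_b above 4.3 N or contact force between any of tin_a, tin_b and tin_c above 4.3 N or ((contact force between tin_a and anything else below 4.6 N or horizontal distance between tin_a and rack_floor below 0.06 m) and (contact force between tin_b and anything else below 4.6 N or horizontal distance between tin_b and rack_floor below 0.06 m) and (contact force between tin_c and anything else below 4.6 N or horizontal distance between tin_c and rack_floor below 0.06 m))) and (contact force between tin_a and tin_b above 4.9 N or contact force between any of tin_a, tin_b and tin_c above 4.9 N or ((contact force between tin_a and anything else below 5.2 N or horizontal distance between tin_a and rack_floor below 0.06 m) and (contact force between tin_b and anything else below 5.2 N or horizontal distance between tin_b and rack_floor below 0.06 m) and (contact force between tin_c and anything else below 5.2 N or horizontal distance between tin_c and rack_floor below 0.06 m))) and (contact force between tin_a and tin_b above 5.5 N or contact force between any of tin_a, tin_b and tin_c above 5.5 N or ((contact force between tin_a and anything else below 5.8 N or horizontal distance between tin_a and rack_floor below 0.06 m) and (contact force between tin_b and anything else below 5.8 N or horizontal distance between tin_b and rack_floor below 0.06 m) and (contact force between tin_c and anything else below 5.8 N or horizontal distance between tin_c and rack_floor below 0.06 m))) and (contact force between tin_a and tin_b above 6.1 N or contact force between any of tin_a, tin_b and tin_c above 6.1 N or ((contact force between tin_a and anything else below 6.4 N or horizontal distance between tin_a and rack_floor below 0.06 m) and (contact force between tin_b and anything else below 6.4 N or horizontal distance between tin_b and rack_floor below 0.06 m) and (contact force between tin_c and anything else below 6.4 N or horizontal distance between tin_c and rack_floor below 0.06 m))) and (contact force between tin_a and tin_b above 6.7 N or contact force between any of tin_a, tin_b and tin_c above 6.7 N or ((contact force between tin_a and anything else below 7 N or horizontal distance between tin_a and rack_floor below 0.06 m) and (contact force between tin_b and anything else below 7 N or horizontal distance between tin_b and rack_floor below 0.06 m) and (contact force between tin_c and anything else below 7 N or horizontal distance between tin_c and rack_floor below 0.06 m)))), for 0.2 s.
At the end, for the whole second after the job is handed in: All three tins stand between the posts in one upright stack (0.1 rad), at rest and let go, each within 14 mm of the rack's axis: the heaviest on the pad, the next heaviest on it, the lightest on top. Tins within 30 g of each other may swap (linear speed of each of tin_a, tin_b, tin_c below 0.03 m/s and angle between each of tin_a, tin_b, tin_c's own z axis and vertical below 0.1 rad and horizontal distance between each of tin_a, tin_b, tin_c and rack_floor below 0.014 m and z of each of tin_a, tin_b, tin_c in the frame of rack_floor below 0.096 m); the robot touches nothing.
It fails at once if a bystander (bottle, dishes or slide box) is moved by more than 20 mm or tipped (distance of any of amber_bottle, dishes, slide_box from where it was at the start of the episode above 0.02 m or angle between any of amber_bottle, dishes, slide_box's own z axis and vertical above 0.35 rad).
It fails at once if a tin is dropped (falls more than about 10 mm: touches nothing while it moves faster than 0.45 m/s) ((contact force between tin_a and anything else below 0.05 N and linear speed of tin_a above 0.45 m/s) or (contact force between tin_b and anything else below 0.05 N and linear speed of tin_b above 0.45 m/s) or (contact force between tin_c and anything else below 0.05 N and linear speed of tin_c above 0.45 m/s)).
It also fails if it takes over 72 s, if anything falls off the work surface, if the arm or the gripper's body presses on something with over 40 N, if the wrist force passes 120 N, or if a joint passes its speed limit or range.

### The arm

A 6-joint arm with a two-finger parallel gripper is mounted at the origin on the work surface. World frame = base frame: x ahead of the robot, y to its left, z up, the work surface at z = 0. Lengths are in m, angles in rad, forces in N, time in s.
With the tool pointing down it reaches from about 0.3 to 0.825 m from the base axis. Payload 5.4 kg.
Tool frame: the origin (TCP) lies at the very end of the fingers, on their centre line; the grasp point (between the pads) lies 19 mm behind it; z points along the fingers, x is the direction in which the jaws open and shut, and the axes are right-handed (so a half turn about z gives the same grasp; the last joint's range is limited). The gripper opens to 92 mm and grips with 3 to 60 N. Pads are 20 mm wide; open, the fingers measure 128 mm over their backs; the gripper's body (75 mm by 189 mm) begins 69 mm behind the grasp point.
Start: joints at [0.891, 0.158, 1.597, -0, 1.386, -0.21], TCP at [0.26, 0.513, 0.215] pointing down, gripper open.
Joint ranges: [-2.91, 2.91], [-0.94, 2.29], [0.18, 2.7], [-1.29, 4.43], [0.17, 2.64], [-3, 3]. Speed limits (rad/s): [2.57, 2.57, 3.14, 3.14, 3.14, 3.14].

### API

Orientations are given as a rotation vector (axis times angle).
In Python, from workcell import bot gives the robot as it stands. Calls block until the motion is done:
- bot.goto(position, orientation): joint-space move of the TCP to a pose.
- bot.line_to(position, rot=None, max_speed=0.15): straight line of the TCP; rot=None keeps the orientation; max_speed is the mean speed in m/s.
- bot.set_joints(angles): joint-space move.
- bot.set_gripper(opening, newtons=None): opening from 0.0 (shut) to 1.0 (fully open); newtons is the grip in N (None keeps the last); returns when the fingers have stopped.
- bot.hold(seconds).
- bot.inverse_kinematics(position, orientation): joint angles nearest the present ones, or None.
- bot.read_camera(name): name is "scene" or "top" or "wrist"; returns a dict with "pixels" (420x560x3 uint8, blue, green, red), "fx", "fy", "cx", "cy" (pixels), "R" (3x3) and "t" (3): a world point X has camera coordinates R X + t. Camera axes: x right, y down, z forward; pixel columns grow to the right and rows downward; lengths in m; the calibration is good to about 2 mm. A picture is of the moment at which its call begins. There is no depth.
A pose or a line that the arm cannot do raises bot.MotionError and nothing moves.
- bot.job_done(): hands the job in, once; it reports no verdict.
Readings, each from a call of its own:
- bot.current_clock(): time.
- bot.current_joints(): joint angles.
- bot.current_joint_vel(): joint speeds.
- bot.current_effort(): joint torques, N m.
- bot.current_ee_pos(): TCP position.
- bot.current_tool_rot(): TCP orientation.
- bot.current_contact_force(): force on the tool from outside, world axes, zero at the start.
- bot.current_ft_torque(): the same for the moment, N m.
- bot.current_opening(): opening from 0.0 (shut) to 1.0 (fully open).
Only numpy, scipy, OpenCV 4.12 (cv2) and the standard library are available. Lean on these libraries where they do the work, as an engineer would, in place of code of your own. Each camera call takes 0.05 s, during which the arm holds its last target.

## Working session

There is one attempt and no reset: what is moved stays moved. The work goes in short steps, each a Python script; the robot and the scene stay as the last script left them, time stands still between calls to the robot, and variables do not carry over. Pictures are saved under pics/ and viewed, and the job is handed in when it is done.

```bash
mkdir -p pics; ls
python3 - <<'E'
from workcell import bot
import cv2
for n in ("scene","top","wrist"):
    c=bot.read_camera(n); cv2.imwrite(f"pics/{n}0.png",c["pixels"]); print(n,c["fx"],c["cx"],c["cy"],c["R"],c["t"])
print(bot.current_tool_rot(),bot.current_contact_force(),bot.current_clock())
E
```

```text
pics
scene 497.81779750277036 259.84824371789273 208.53658432561488 [[ 0.29602478  0.95513891 -0.00888796]
 [ 0.78361074 -0.24816306 -0.56953428]
 [-0.54619002  0.16163156 -0.82191952]] [-0.15503985 -0.41902442  1.49424966]
top 443.7344589517832 281.22887114871315 210.06390676660584 [[ 0.00726591 -0.99993789  0.00845131]
 [-0.98071883 -0.00877628 -0.19522694]
 [ 0.19528898 -0.00686986 -0.98072168]] [-0.00558074  0.5605267   0.78504776]
wrist 291.9533185658415 271.4210711812064 210.45482833002043 [[ 0.45301479  0.89150115 -0.00181495]
 [ 0.85961328 -0.43626957  0.26595839]
 [ 0.23631041 -0.12204324 -0.9639828 ]] [-0.57410509 -0.02895101  0.39209389]
[ 2.67700614e+00  1.64320580e+00 -2.13789656e-03] [-0.2505435   0.10887694 -0.3054972 ] 0.15
```

View pics/scene0.png

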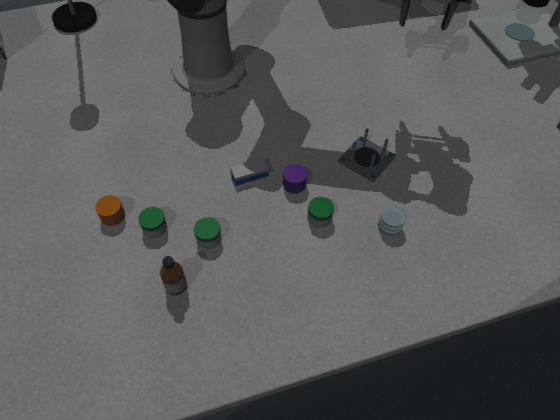

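View pics/top0.png

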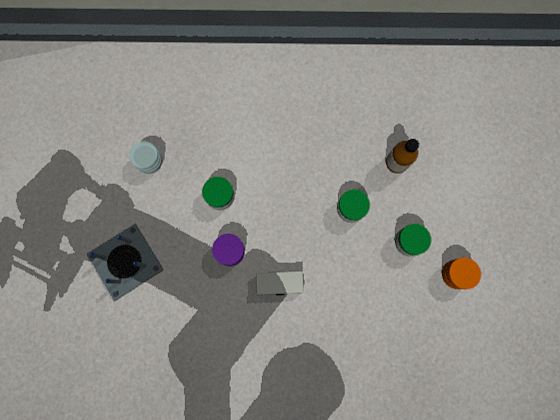

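View pics/wrist0.png

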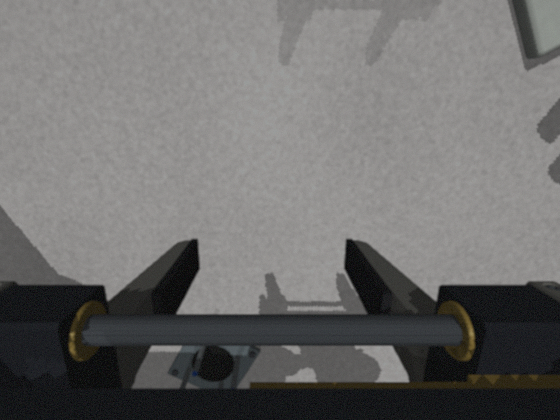

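The top view shows green lids at (217,192), (353,205) and (413,240). Those are the three tins. Purple (228,250) and orange (461,274) are the decoys. The rack is at about (124,261), the dishes at (145,156), the bottle at (403,155) and the slide box at (280,283). I'll check these in an enlarged crop and measure them.

```bash
cat > h.py <<'E'
from workcell import bot
import numpy as np, cv2
from scipy.spatial.transform import Rotation as Ro
def ray(c,u,v,z):
    R=np.array(c["R"]);t=np.array(c["t"]);C=-R.T@t
    d=R.T@np.array([(u-c["cx"])/c["fx"],(v-c["cy"])/c["fy"],1])
    return C+d*(z-C[2])/d[2]
def proj(c,X):
    p=np.array(c["R"])@np.array(X)+np.array(c["t"]); return np.array([c["fx"]*p[0]/p[2]+c["cx"],c["fy"]*p[1]/p[2]+c["cy"]])
def lids(c):
    hsv=cv2.cvtColor(c["pixels"],cv2.COLOR_BGR2HSV)
    m=cv2.inRange(hsv,(50,120,30),(80,255,255))
    n,l,s,ce=cv2.connectedComponentsWithStats(m)
    out=[]
    for i in range(1,n):
        if s[i,4]>150:
            cs,_=cv2.findContours((l==i).astype('uint8'),cv2.RETR_EXTERNAL,cv2.CHAIN_APPROX_NONE)
            out.append((ce[i],s[i,4],cs[0].reshape(-1,2)))
    return out
def down(yaw): # jaw axis at angle yaw
    c,s=np.cos(yaw),np.sin(yaw)
    return Ro.from_matrix(np.array([[c,s,0],[s,-c,0],[0,0,-1]]).T).as_rotvec()
E
python3 - <<'E'
from h import *
for n in("top","scene"):
    c=bot.read_camera(n); im=c["pixels"]
    for ce,a,cs in lids(c): print(n,ce,a,ray(c,*ce,.045), ray(c,*ce,.042))
    if n=="top":
        cv2.imwrite("pics/rack.png",cv2.resize(im[210:310,75:175],None,fx=6,fy=6,interpolation=cv2.INTER_CUBIC))
        cv2.imwrite("pics/tins.png",cv2.resize(im[120:310,190:490],None,fx=2.6,fy=2.6,interpolation=cv2.INTER_CUBIC))
    else:
        cv2.imwrite("pics/racks.png",cv2.resize(im[115:190,325:405],None,fx=7,fy=7,interpolation=cv2.INTER_CUBIC))
E
```

```text
top [217.1062069 191.4      ] 725 [0.59823896 0.12298186 0.045     ] [0.59896449 0.12340702 0.042     ]
top [353.65749656 204.30536451] 727 [ 0.57514907 -0.14045718  0.045     ] [ 0.57579158 -0.1409792   0.042     ]
top [414.36150845 238.95448635] 769 [ 0.50896101 -0.25415823  0.045     ] [ 0.50936554 -0.25508905  0.042     ]
scene [320.6332574  207.69248292] 439 [0.60369294 0.1223074  0.045     ] [0.6018267  0.12332442 0.042     ]
scene [151.02739726 217.71461187] 438 [ 0.51303388 -0.25616997  0.045     ] [ 0.51087927 -0.25635685  0.042     ]
scene [206.61013216 228.55066079] 454 [ 0.57978438 -0.14208706  0.045     ] [ 0.5778421  -0.14191105  0.042     ]
```

View pics/rack.png

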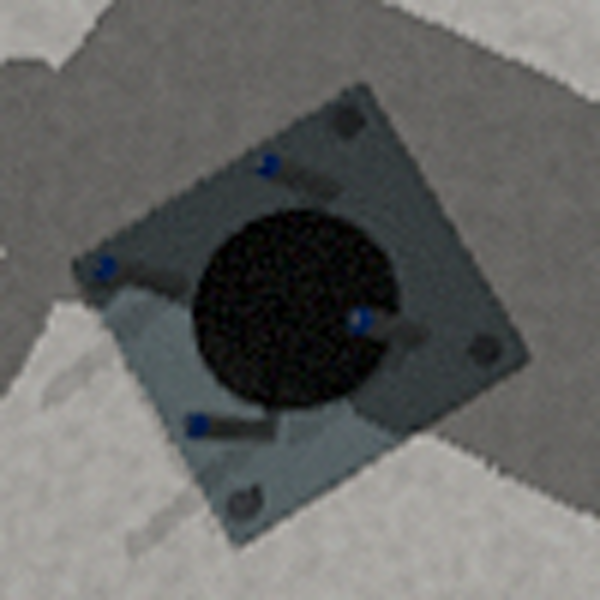

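View pics/tins.png

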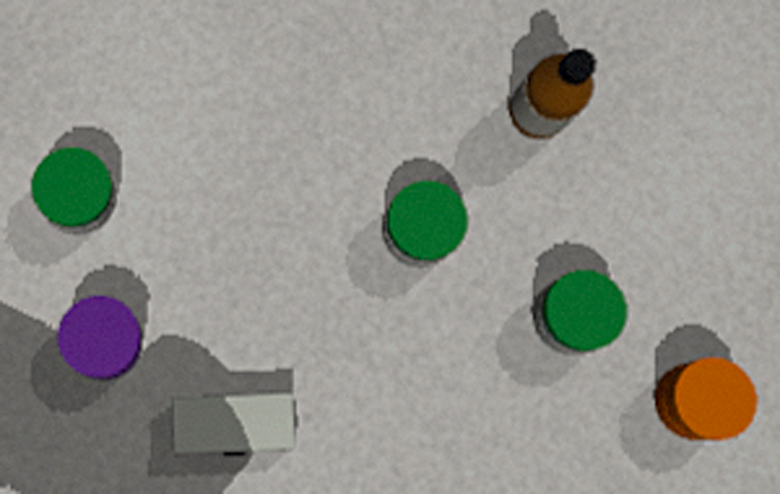

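View pics/racks.png

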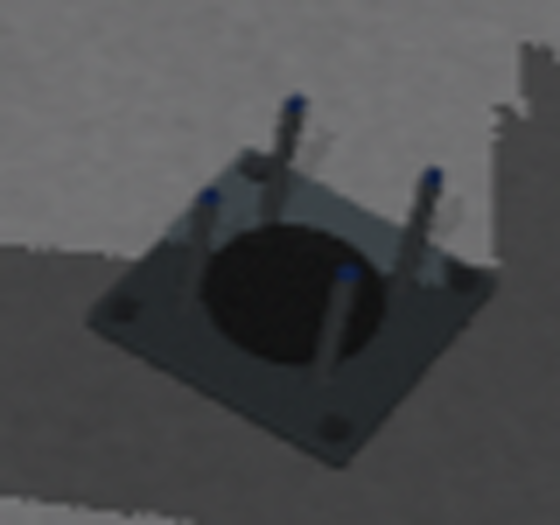

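The crop confirms three green-lidded tins. The purple and orange ones are excluded. Next I'll locate the rack from its corners, post tips and pad in both views.

Run:
```python
from h import *
P={"top":((6,75,210),[(362,85),(528,357),(238,547),(75,265)],[(268,165),(105,267),(360,320),(197,426)],(297,310)),
"scene":((7,325,115),[(248,150),(495,275),(342,467),(88,322)],[(295,104),(432,177),(347,272),(209,197)],(293,293))}
for n,((k,a,b),co,ti,pa) in P.items():
    c=bot.read_camera(n)
    f=lambda p,z: ray(c,(p[0]+.5)/k-.5+a,(p[1]+.5)/k-.5+b,z)[:2]
    C=np.array([f(p,.007) for p in co]);T=np.array([f(p,.070) for p in ti])
    print(n,C.mean(0),T.mean(0),f(pa,.010));
    for Q in(C,T):
        m=Q.mean(0); r=Q-m; print(np.hypot(*r.T).round(4),np.degrees(np.arctan2(r[:,1],r[:,0])).round(1), np.degrees(np.angle(np.sum(np.exp(4j*np.arctan2(r[:,1],r[:,0])))))/4)
    u=cv2.cvtColor(c["pixels"],cv2.COLOR_BGR2HSV)
for p in[(403,150),(145,152),(280,283)]:
    pass
c=bot.read_camera("top")
print("bottle cap",ray(c,411,146,.115),"dishes",ray(c,145,155,.045),"box",ray(c,280,282,.033))
```

```text
top [0.46498158 0.30358796] [0.46517656 0.30303505] [0.46521189 0.30388385]
[0.0762 0.076  0.0766 0.0761] [ -10.9 -100.7  169.2   79. ] -10.876809573859619
[0.0401 0.0399 0.0397 0.0402] [ -10.9   78.7 -101.   169.4] -10.9566737796077
scene [0.46865466 0.3043954 ] [0.46957931 0.3031687 ] [0.46744666 0.30443522]
[0.0755 0.077  0.0778 0.0767] [ 168.8   81.7  -11.3 -100. ] -10.224761635403254
[0.0401 0.0401 0.0399 0.0401] [ 168.7   78.9  -11.3 -100.7] -11.097017700944896
bottle cap [ 0.66920041 -0.23505851  0.115     ] dishes [0.67028174 0.26677527 0.045     ] box [4.26779107e-01 1.14386387e-04 3.30000000e-02]
```

```bash
cat >> h.py <<'E'
def rot(p,yaw):
    best=None
    for k in(-1,0,1,2):
        r=down(yaw+k*np.pi); q=bot.inverse_kinematics(p,r)
        if q is not None and (best is None or abs(q[5])<best[0]): best=(abs(q[5]),r,q)
    return best[1]
def F(n=12,dt=.04):
    f=[];e=[]
    for _ in range(n):
        bot.hold(dt); f.append(bot.current_contact_force()); e.append(bot.current_effort())
    f=np.array(f);e=np.array(e)
    return f.mean(0),f.std(0)/n**.5,e.mean(0)
def heft(x,y,yaw,zg=.016,lift=.03):
    r=rot([x,y,.10],yaw)
    bot.set_gripper(1.0)
    bot.goto([x,y,.10],r); bot.line_to([x,y,zg+lift],max_speed=.15)
    f0=F(); bot.line_to([x,y,zg],max_speed=.15)
    bot.set_gripper(0.0,40); print("open",bot.current_opening())
    bot.line_to([x,y,zg+lift],max_speed=.08); bot.hold(.2); f1=F()
    print("dF",(f1[0]-f0[0]).round(3),f1[1].round(3),"deff",(f1[2]-f0[2]).round(3),"t",bot.current_clock())
    return r
E
python3 - <<'E'
from h import *
for p,y in (((.6005,.123),34),((.577,-.1413),45),((.5105,-.2555),135),((.467,.3036),34),((.467,.3036),124)):
    for z in(.016,.2):
        r=rot([*p,z],np.radians(y)); q=bot.inverse_kinematics([*p,z],r); print(p,y,z,np.round(q,2))
x,y=.6005,.123
heft(x,y,np.radians(34))
print(bot.current_ee_pos())
bot.line_to([x,y,.0165],max_speed=.06); print(bot.current_contact_force()); bot.set_gripper(1.0); bot.line_to([x,y,.10],max_speed=.2)
print(bot.current_clock())
E
```

```text
(0.6005, 0.123) 34 0.016 [ 0.01  0.48  1.62 -0.    1.04 -0.59]
(0.6005, 0.123) 34 0.2 [ 0.01  0.27  1.5  -0.    1.37 -0.59]
(0.577, -0.1413) 45 0.016 [-0.44  0.44  1.68 -0.    1.03 -1.23]
(0.577, -0.1413) 45 0.2 [-0.44  0.22  1.56 -0.    1.37 -1.23]
(0.5105, -0.2555) 135 0.016 [-0.68  0.38  1.75 -0.    1.01  0.11]
(0.5105, -0.2555) 135 0.2 [-0.68  0.16  1.63 -0.    1.36  0.11]
(0.467, 0.3036) 34 0.016 [ 0.36  0.35  1.79 -0.    1.   -0.23]
(0.467, 0.3036) 34 0.2 [ 0.36  0.12  1.67 -0.    1.35 -0.23]
(0.467, 0.3036) 124 0.016 [0.36 0.35 1.79 0.   1.   1.34]
(0.467, 0.3036) 124 0.2 [0.36 0.12 1.67 0.   1.35 1.34]
open 0.643455592269697
dF [ 0.331 -0.114 -1.33 ] [0.173 0.114 0.156] deff [-0.039 -1.198 -0.813 -0.    -0.    -0.   ] t 5.7083
[0.60050687 0.12298928 0.04598469]
[-4.31170416  0.1809129   3.56604294]
7.55
```

```bash
sed -i 's/n=12,dt=.04/n=20,dt=.04/; s/"deff"/"sd",f1[1].round(3),"eff0",f0[2].round(3),"deff"/' h.py
python3 - <<'E'
from h import *
for x,y,w in ((.577,-.1413,45),(.5105,-.2555,135)):
    heft(x,y,np.radians(w))
    if w==135: break
    bot.line_to([x,y,.0165],max_speed=.06); bot.set_gripper(1.0); bot.line_to([x,y,.10],max_speed=.2)
print(bot.current_clock())
E
```

```text
open 0.6466971473239537
dF [ 0.111  0.194 -6.88 ] [0.118 0.093 0.097] sd [0.118 0.093 0.097] eff0 [ 4.2000e-02 -4.3011e+01 -2.7854e+01  1.2000e-02  8.0000e-02  0.0000e+00] deff [-0.038 -4.167 -3.079  0.     0.005 -0.   ] t 12.6417
open 0.6476486939805088
dF [ 0.016 -0.162 -3.688] [0.107 0.12  0.1  ] sd [0.107 0.12  0.1  ] eff0 [ 1.4000e-02 -4.0818e+01 -2.7620e+01  6.8000e-02  9.0000e-03 -1.0000e-03] deff [-1.300e-02 -2.171e+00 -1.633e+00 -8.000e-03  1.000e-03  1.000e-03] t 19.7583
19.7583
```

The weights came out clearly different: A about 1.3–2 N, B about 6.9 N, C about 3.7 N. The order is B, then C, then A. I'll set C down and check the lids in the top view for any shift.

Run:
```python
from h import *
x,y=.5105,-.2555
bot.line_to([x,y,.0165],max_speed=.06); bot.set_gripper(1.0); bot.line_to([x,y,.12],max_speed=.25)
bot.goto([.44,.05,.2],rot([.44,.05,.2],np.radians(45)))
for n in("top","scene"):
    c=bot.read_camera(n); cv2.imwrite(f"pics/{n}1.png",c["pixels"])
    for ce,a,cs in lids(c): print(n,ce,a,ray(c,*ce,.045))
print(bot.current_clock())
```

```text
top [217.7696793  184.78717201] 343 [0.61141724 0.12216517 0.045     ]
top [352.55616438 204.27123288] 730 [ 0.57519701 -0.13833576  0.045     ]
top [414.1038961  239.25064935] 770 [ 0.508391   -0.25363908  0.045     ]
scene [320.76190476 207.94372294] 462 [0.60444095 0.12233419 0.045     ]
scene [151.10514019 217.23598131] 428 [ 0.51178447 -0.25576798  0.045     ]
scene [207.58658009 228.37878788] 462 [ 0.58000133 -0.13988526  0.045     ]
22.925
```

View pics/top1.png

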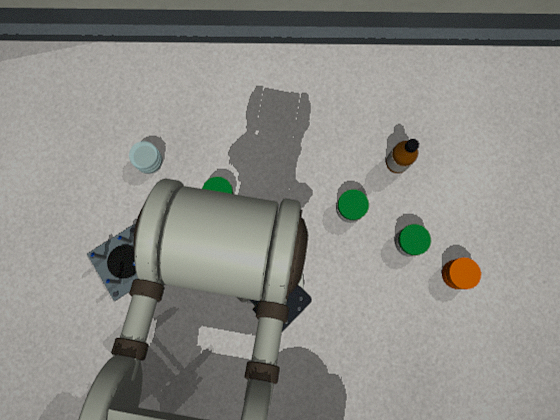

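All tins are still upright. B moved about 2 mm when gripped. I'll carry B to just above the rack and check its alignment there before lowering it.

Run:
```python
from h import *
x,y=.577,-.1412
r=rot([x,y,.1],0.)
bot.goto([x,y,.12],r); bot.line_to([x,y,.016],max_speed=.15); bot.set_gripper(0.,40); print(bot.current_opening())
bot.line_to([x,y,.14],max_speed=.12)
X,Y=.467,.3027; r=rot([X,Y,.14],np.radians(34))
bot.goto([X,Y,.14],r); bot.line_to([X,Y,.100],max_speed=.1)
for n in("scene","wrist","top"):
    c=bot.read_camera(n); cv2.imwrite(f"pics/{n}2.png",c["pixels"])
    if n=="scene": cv2.imwrite("pics/scene2c.png",cv2.resize(c["pixels"][80:200,300:440],None,fx=5,fy=5,interpolation=cv2.INTER_CUBIC))
print(bot.current_clock(),bot.current_ee_pos())
```

```text
0.6474419291248892
28.8917 [0.46787664 0.30295918 0.10107524]
```

View pics/scene2c.png

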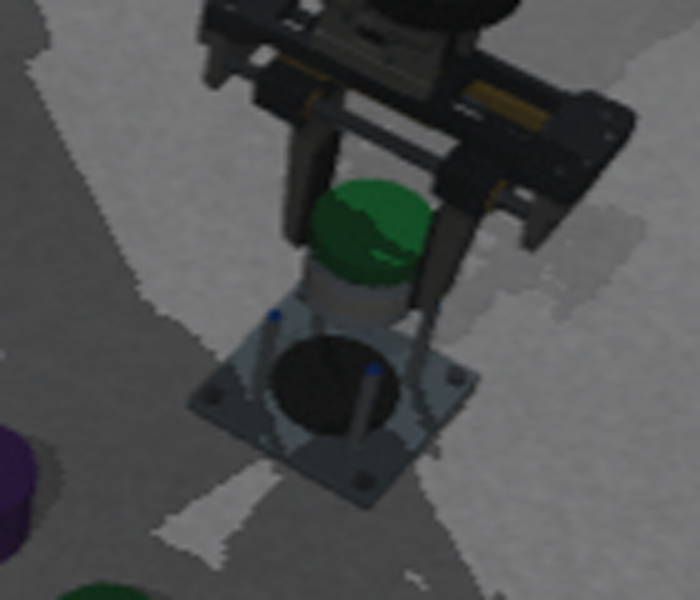

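View pics/wrist2.png

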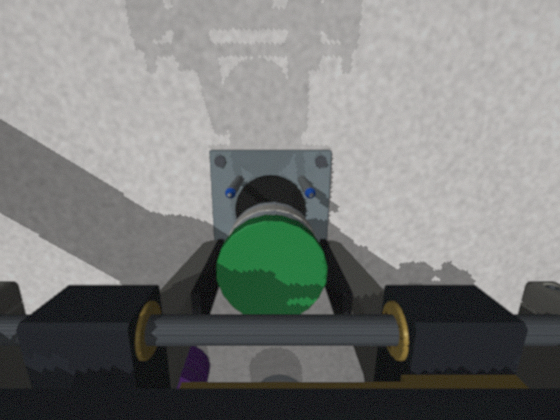

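The wrist view shows the post tips at (231,193) and (310,193), symmetric about the held tin at x≈272. I'll compute the offset along the other axis.

Run:
```python
from h import *
c=bot.read_camera("wrist")
a=ray(c,231,193,.070);b=ray(c,310,193,.070);print("tips",a,b,(a+b)/2, np.linalg.norm(a-b), np.degrees(np.arctan2(*(b-a)[1::-1])))
C=[ray(c,u,v,.007) for u,v in((209,150),(332,150))]; print("corners",C)
n=np.array([np.cos(np.radians(124)),np.sin(np.radians(124))])
for s in(1,-1): print("centre?",((a+b)/2)[:2]+s*n*.0285, ((C[0]+C[1])/2)[:2]+s*n*.055)
im=c["pixels"]
for nm in("wrist","scene"):
    c=bot.read_camera(nm)
    for ce,ar,cs in lids(c): print(nm,ce,ar,cs.min(0),cs.max(0),ray(c,*ce,.130))
    cs=[l for l in lids(c) if l[1]>100]
print(bot.current_ee_pos())
```

```text
tips [0.425398   0.31417309 0.07      ] [0.47165394 0.34532177 0.07      ] [0.44852597 0.32974743 0.07      ] 0.055766049236984534 33.95626571001109
corners [array([0.38873716, 0.32036197, 0.007     ]), array([0.47956908, 0.38155693, 0.007     ])]
centre? [0.43258898 0.353375  ] [0.40339751 0.39655651]
centre? [0.46446297 0.30611986] [0.46490873 0.30536238]
wrist [271.22095646 266.68644259] 8866 [216 215] [327 314] [0.46400889 0.30742325 0.13      ]
scene [374.09779951 125.66748166] 409 [362 116] [386 136] [0.47402862 0.2993978  0.13      ]
scene [320.81699346 207.90413943] 459 [309 197] [333 219] [0.65719069 0.09366269 0.13      ]
scene [151.10280374 217.24766355] 428 [139 207] [164 228] [ 0.57297199 -0.2505191   0.13      ]
[0.46745134 0.30289557 0.10070623]
```

Both views put the tin within about 3 mm of the rack's axis, and the play is 6 mm. I'll lower it in stages and watch the force.

Run:
```python
from h import *
X,Y=.467,.3027
for z in(.075,.055,.035,.029,.027,.0265):
    bot.line_to([X,Y,z],max_speed=.06)
    f=np.mean([bot.current_contact_force() for _ in range(1)],0); print(z,f.round(2),bot.current_ee_pos().round(4))
```

```text
0.075 [ 0.19 -0.21 -7.42] [0.4668 0.3026 0.0746]
0.055 [ 0.07 -0.79 -7.02] [0.4666 0.3025 0.0544]
0.035 [ 0.89  0.01 -7.33] [0.4666 0.3025 0.0344]
0.029 [-0.6   0.51 -7.5 ] [0.4666 0.3026 0.0286]
0.027 [-0.03  0.22 -7.07] [0.467  0.3027 0.027 ]
0.0265 [-0.67  0.47 -7.53] [0.467  0.3027 0.0265]
```

Run:
```python
from h import *
X,Y=.467,.3027
for z in(.026,.0255,.025,.0245):
    bot.line_to([X,Y,z],max_speed=.05)
    f=bot.current_contact_force(); print(z,f.round(2),bot.current_ee_pos().round(4))
    if f[2]>-4: break
bot.set_gripper(1.0); bot.hold(.3); print(bot.current_contact_force())
bot.line_to([X,Y,.14],max_speed=.2)
x,y=.5105,-.2555
bot.goto([x,y,.12],rot([x,y,.12],np.radians(135)))
for n in("top","scene"):
    c=bot.read_camera(n); cv2.imwrite(f"pics/{n}3.png",c["pixels"])
    for ce,ar,cs in lids(c): print(n,ce,ar,ray(c,*ce,.055))
    w=(slice(210,310),slice(75,175)) if n=="top" else (slice(90,190),slice(310,410))
    cv2.imwrite(f"pics/{n}3c.png",cv2.resize(c["pixels"][w],None,fx=5,fy=5,interpolation=cv2.INTER_CUBIC))
print(bot.current_clock())
```

```text
0.026 [-1.65 -0.83 -3.12] [0.4671 0.3027 0.0263]
[0.07050221 0.27390835 0.1517437 ]
top [216.70850767 191.50627615] 717 [0.59560506 0.12231507 0.055     ]
top [407.75144509 230.85549133] 173 [ 0.52285314 -0.23937648  0.055     ]
top [116.71090047 258.53080569] 844 [0.46655107 0.30236717 0.055     ]
scene [369.06060606 145.6       ] 330 [0.47017386 0.30217229 0.055     ]
scene [320.75777778 207.83777778] 450 [0.61037625 0.11904145 0.055     ]
scene [150.96467991 217.90507726] 453 [ 0.52068571 -0.25577369  0.055     ]
35.3417
```

View pics/top3c.png

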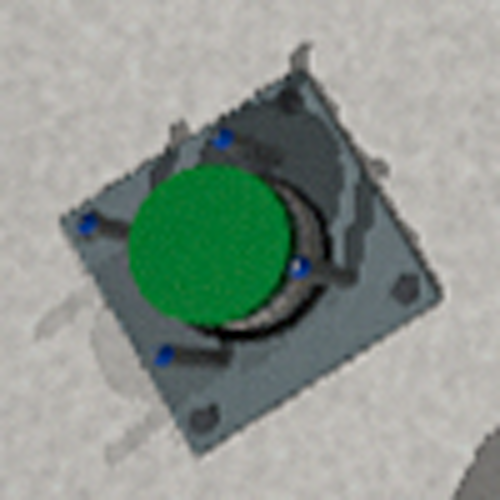

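View pics/scene3c.png

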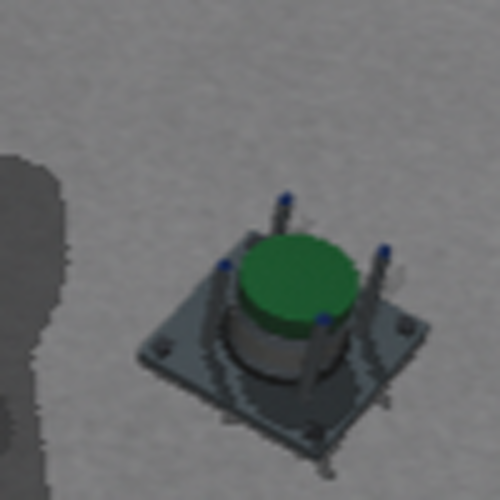

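Tin B is standing upright on the pad between the posts, about 2 mm off the axis. C goes next.

```bash
cat >> h.py <<'E'
def place(x,y,yaw,zt,w):
    bot.line_to([x,y,.016],max_speed=.15); bot.set_gripper(0.,40); print(bot.current_opening())
    zc=zt+.07
    bot.line_to([x,y,max(.1,zc-.05)],max_speed=.15)
    X,Y=.467,.3027; r=rot([X,Y,zc],np.radians(34))
    bot.goto([X,Y,zc],r); bot.line_to([X,Y,zt+.02],max_speed=.15);bot.hold(.2); bot.line_to([X,Y,zt+.0015],max_speed=.05)
    bot.hold(.1)
    for z in np.arange(zt+.001,zt-.0016,-.0005):
        bot.line_to([X,Y,z],max_speed=.05)
        f=np.mean([(bot.hold(.02),bot.current_contact_force())[1] for _ in range(4)],0); print(round(z,4),f.round(2),bot.current_ee_pos().round(4))
        if f[2]>-.5*w: break
    bot.set_gripper(1.0); bot.hold(.3); print(bot.current_contact_force())
    bot.line_to([X,Y,zc+.03],max_speed=.2)
E
python3 - <<'E'
from h import *
place(.5105,-.2555,135,.071,3.7)
x,y=.6005,.123
bot.goto([x,y,.12],rot([x,y,.12],np.radians(34)))
for n in("top","scene"):
    c=bot.read_camera(n)
    for ce,ar,cs in lids(c): print(n,ce,ar,ray(c,*ce,.100))
    w=(slice(210,310),slice(75,175)) if n=="top" else (slice(90,190),slice(310,410))
    cv2.imwrite(f"pics/{n}4c.png",cv2.resize(c["pixels"][w],None,fx=5,fy=5,interpolation=cv2.INTER_CUBIC))
print(bot.current_clock())
E
```

```text
0.6456856380020518
0.072 [ 0.13  0.38 -4.  ] [0.467  0.3027 0.072 ]
0.0715 [-0.14  0.53 -3.72] [0.467  0.3027 0.0715]
0.071 [-1.03 -0.57 -0.41] [0.4671 0.3027 0.0713]
[-0.88299306  0.24308365 -0.05713484]
scene [371.63065327 134.98492462] 398 [0.47547039 0.29812874 0.1       ]
scene [320.90517241 208.0387931 ] 464 [0.63893996 0.1038921  0.1       ]
44.3583
```

View pics/top4c.png

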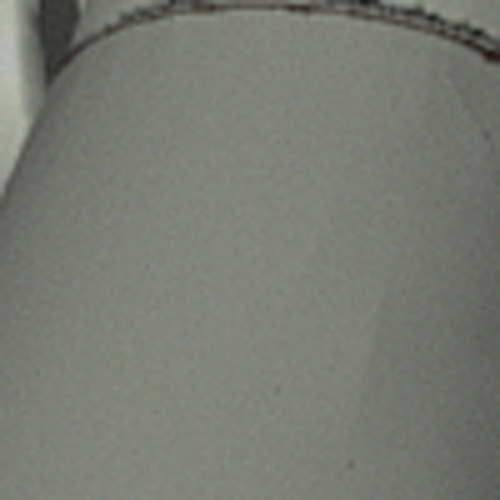

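View pics/scene4c.png

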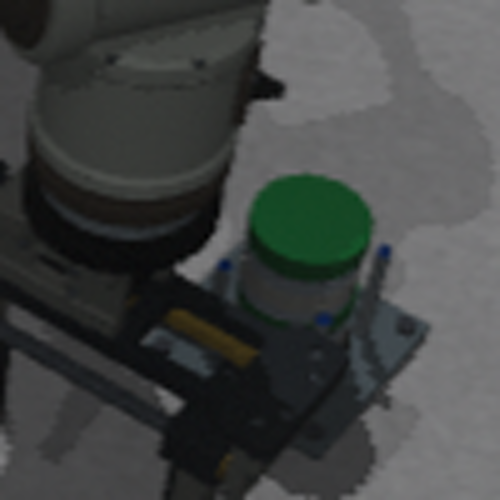

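C is standing on B. It reads slightly offset in the scene view, but the same bias with height appeared for the held B. Now A goes on top.

Run:
```python
from h import *
place(.6005,.123,34,.116,1.6)
bot.goto([.45,-.05,.25],rot([.45,-.05,.25],0.))
for n in("top","scene"):
    c=bot.read_camera(n); cv2.imwrite(f"pics/{n}5.png",c["pixels"])
    for ce,ar,cs in lids(c): print(n,ce,ar,ray(c,*ce,.145),proj(c,[.4665,.303,.145]))
    w=(slice(200,320),slice(55,175)) if n=="top" else (slice(70,190),slice(310,430))
    cv2.imwrite(f"pics/{n}5c.png",cv2.resize(c["pixels"][w],None,fx=4.5,fy=4.5,interpolation=cv2.INTER_CUBIC))
print(bot.current_clock())
```

```text
0.6428963951327795
0.117 [-0.05  0.08 -1.43] [0.467  0.3027 0.117 ]
0.1165 [ 0.17 -0.25 -1.39] [0.467  0.3027 0.1165]
0.116 [-0.93 -0.58  1.38] [0.4671 0.3027 0.1163]
[ 0.27843621 -0.50326501  0.03882722]
top [100.38051624 254.2173189 ] 1201 [0.46577713 0.29728427 0.145     ] [ 96.94360474 253.7509282 ]
scene [375.98989899 120.38131313] 396 [0.47230741 0.30207803 0.145     ] [375.30301546 118.59676352]
52.925
```

View pics/top5c.png

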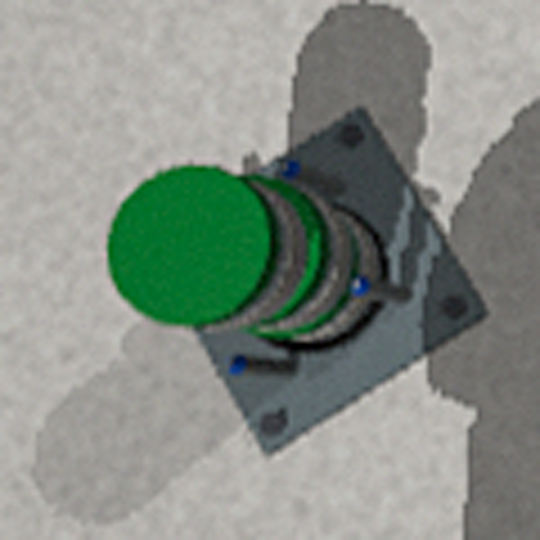

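View pics/scene5c.png

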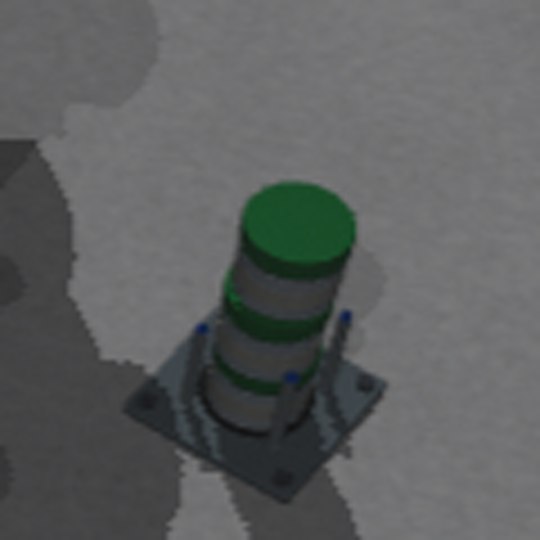

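View pics/top5.png

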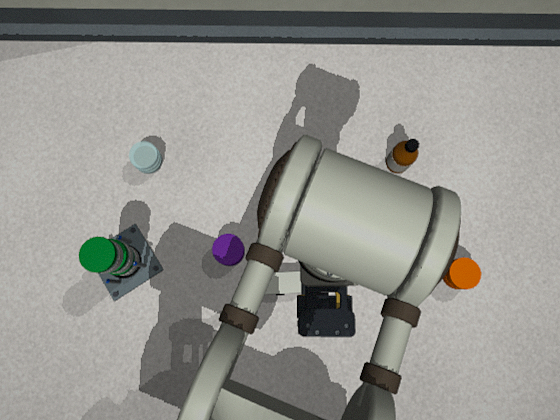

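Run:
```python
from h import *
print(bot.current_clock(),bot.current_contact_force()); print(bot.job_done())
```

```text
52.925 [-0.23041437 -1.36947344  0.25867952]
the job is handed in; nothing more can be done
None
```

All three tins are stacked upright between the rack's posts, heaviest at the bottom, and I handed the job in at 52.9 s. No verdict came back.

| Position | Tin | Start place (x, y) | Heft force |
|---|---|---|---|
| Bottom | B | (0.577, −0.141) | about 6.9–7.3 N |
| Middle | C | (0.511, −0.256) | about 3.7 N |
| Top | A | (0.600, 0.123) | about 1.4 N |

The names A, B and C are mine, since the tins look alike. I lowered each tin until the wrist force showed it had touched down, then let go.

**Last checks:**
- **Stack:** both cameras show it upright, inside the posts and clear of the gripper.
- **Bystanders:** in the last top picture, the bottle, dishes and visible end of the slide box look unmoved. The arm hides part of the box.
- **Top tin position:** the top camera put it about 6 mm off the rack's axis and the scene camera about 4 mm, each against my 2-camera rack estimate. The offsets point different ways, so part of it is probably calibration error. Both are well inside the 14 mm limit.
- **Middle tin position:** only the scene camera could see it. It read about 7–8 mm off by that camera's own rack position, and it showed a similar error with tin B held up.
- **Tin A's weight:** its first heft disagreed, with about 1.3 N from the force sensor and about 2 N from the joint torques. That does not change the order.

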